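Hold the green glaze-glass sample in the light path

TASK

Take the green glass sample off its sloping rest, stand it upright on its thin lower edge on the cork pad and let go. Then pick it up again and hold it upright in the light path between the lamp and the receiver, square to the beam, with the beam passing through the middle of its green window, and finish while still holding it there. The fingers may touch the sample only on its two frosted narrow sides, never on the green glass; do not knock the lamp stand, and leave the amber sample and everything else where it is.

Things in the scene. Friction and masses are not known exactly. Their poses are not given: they have to be found in the camera images.
- green_slab_mid (a point): centre of the green glass sample, a slab 16 mm thick (its x), 44 mm wide (its y) and 64 mm high (its z), about 115 g. Only its two whitish frosted narrow sides (facing +y and -y, 16 x 64 mm) may be gripped. At the start it lies back at 45 degrees on a sloping rest, centre 47 mm above the table, upper end (+z) pointing up and away from the robot, +x face on the rest
- rest_a: the wooden rest under the green sample, fixed to the table; origin at the middle of its underside, its x axis the level direction in which its 45 degree slope rises. Slope and lip are only 24 mm wide, so the sample's sides stand 10 mm clear of it on either side; the foot is 85 x 60 mm and 6 mm high
- green_slab_window: the green glass window of the sample (34 mm wide, full height and thickness of the slab), fixed in it; origin at the middle of the slab's lower edge, axes as the slab's
- green_slab: the same green sample as a whole; origin at the middle of its lower edge, 32 mm below its centre along its z axis
- amber_slab_mid (a point): centre of the amber glass sample, same shape and size as the green one, lying on another such rest; leave it alone. The two samples may be in either place
- pad_top (a point): middle of the top of the cork pad, 100 mm (its x) by 120 mm (its y), 4 mm thick, fixed flat on the table
- pad: the cork pad itself; origin at the middle of its underside
- gate: the lamp stand: a grey base plate 250 mm long (its x axis) by 90 mm wide and 12 mm high, with the lamp (silver, at -x) and the receiver (black, at +x) facing each other on posts; origin at the middle of its underside. It is fixed to the table. The housings are 52 mm across, their tops 116 mm above the table, and the free gap between them is 104 mm
- beam_mid (a point): middle of the light beam, half-way between lamp and receiver, 90 mm above the table; the beam (drawn as a thin yellow line) runs level along its x axis, its z axis is up
- glaze_jar: closed white glaze jar, 64 mm across, 75 mm high; origin under its centre; leave alone
- brush: brush lying on the table; leave alone
- test_bowl: terracotta bowl, 90 mm across, 40 mm high; origin under its centre; leave alone
- rib: wooden-handled spatula lying on the table; leave alone
- ridge_tile: terracotta half-round tile, 110 mm long, about 80 mm wide, 45 mm high, lying arch up; origin under its centre; leave alone
Things that resemble listed ones, but are neither listed nor needed, are in the scene too. What is meant by the green_slab is not black or red, and is the larger of those in its own colour.

How it is judged:
By the outcome, as a careful person would: the job done as asked, in the order asked, and still so for the second after the job is handed in, while the arm keeps its last pose, push and grip.
It also fails if it takes over 54 s, if anything falls off the work surface, if the arm or the gripper's body presses on something with over 40 N, if the wrist force passes 120 N, or if a joint passes its speed limit or range.

ROBOT

A 6-joint arm with a two-finger parallel gripper is mounted at the origin on the work surface. World frame = base frame: x ahead of the robot, y to its left, z up, the work surface at z = 0. Lengths are in m, angles in rad, forces in N, time in s.
With the tool pointing down it reaches from about 0.375 to 0.9 m from the base axis. Payload 3.1 kg.
Tool frame: the origin (TCP) lies between the finger pads; the fingertips stand manip.nose_length ahead of it and the grasp point (between the pads) lies 5 mm behind it (manip.nose_length is the distance from the TCP to the fingertips, in m); z points along the fingers, y is the line along which they close (so a half turn about z gives the same grasp; the last joint's range is limited). The gripper opens to 85 mm and grips with 20 to 120 N. Pads are 22 mm wide; open, the fingers measure 114 mm over their backs; the gripper's body (76 mm by 85 mm) begins 54 mm behind the grasp point. The pads swing forward as they close: fully open they stand 13 mm farther back than shut.
Start: joints at [1.113, 0.527, 1.433, -0, 1.181, -0.178], TCP at [0.172, 0.601, 0.245] pointing down, gripper open.
Joint ranges: [-3.08, 3.08], [-0.75, 2.2], [0.22, 2.44], [-1.43, 4.57], [0, 2.65], [-2.85, 2.85]. Speed limits (rad/s): [2.79, 2.79, 3.14, 3.14, 3.14, 3.14].

INTERFACE

Orientations are given as a unit quaternion [x, y, z, w].
In Python, from station import monitor, eyes, job, manip gives the robot as it stands.
- The arm moves only by the shell command python3 -m pendant 'ROWS' [FORCE]. ROWS is JSON, a list that holds one entry, the list of rows, each a list of 7 numbers: the shift along the tool's x, y, z as a fraction of full scale, then the turn, a rotation vector about the tool's x, y, z as a fraction of full scale, then the opening, from 0 (shut) to 1 (fully open). A call has 1 to 20 rows; each row shifts and turns the commanded pose from where the row before left it, along the tool's axes as they then stand; what a row does not reach is not made up. Full scale, the value 1, is 800 mm for a shift and 0.12 rad for a turn. A row lasts 1/10 s, in which the tool goes at most 50 mm and 8.59 degrees, less where a joint would pass 70% of its speed; a pose out of reach is approached as far as the arm can. A call with a number of a shift or a turn outside -1 to 1 is refused whole. A call with a gripper value outside its range is refused whole. The fingers move at their own pace and stop on an object; FORCE is the grip in N (left out, the last holds). Time passes only in rows, so rows that do not move let the fingers close. It gives the time, the measured TCP pose, the force, the opening and the grip force at its end, in the units of the state.
- monitor.sense(): the state, without advancing time (a new reading comes with each control period).
- eyes.snapshot(name): name is "side" or "top" or "wrist"; returns a dict with "pixels" (420x560x3 uint8, red, green, blue), "depth" (420x560 float32, m along the optical axis (not along the pixel's ray), 0 where there is no reading), "intrinsics" (3x3 intrinsics, pixels), "eye" and "attitude" of the camera in the world. Camera axes: x right, y down, z forward; pixel columns grow to the right and rows downward; lengths in m; the calibration is good to about 2 mm. A picture is of the moment at which its call begins.
- job.sign_off(): hands the job in; it is judged then, once.
The state is a dict: "t": time; "q": joint angles; "qd": joint speeds; "tau": joint torques, N m; "tcp_pos": TCP position; "tool_rot": TCP orientation; "force": force on the tool from outside, world axes, zero at the start; "ft_torque": the same for the moment, N m; "finger_gap": opening from 0.0 (shut) to 1.0 (fully open); "gripper_force": force on a finger pad.
Only numpy, scipy, OpenCV 4.12 (cv2) and the standard library are available. Lean on these libraries where they do the work, as an engineer would, in place of code of your own. Each camera call takes 0.05 s, during which the arm holds its last target. There are 200 camera calls.

## Working session

There is one attempt and no reset: what is moved stays moved. The work goes in short steps, Python scripts to look and compute and a shell command to move; the robot and the scene stay as the last step left them, time stands still between calls to the robot, and variables do not carry over. Pictures are saved under pics/ and viewed, at most 10 in all, crops included, and the job is handed in when it is done.

```bash
ls; mkdir -p pics
python3 - <<'E'
from station import monitor, eyes, job, manip
import cv2,numpy as np
print(manip.nose_length, monitor.sense())
for n in ["side","top"]:
    s=eyes.snapshot(n); np.savez(n+"0.npz",**{k:np.array(v) for k,v in s.items()})
    cv2.imwrite(f"pics/{n}0.png",s["pixels"][:,:,::-1]); print(n,s["eye"],s["attitude"],s["intrinsics"])
E
```

```text
pics
0.014 {'t': 0.0, 'q': array([ 1.11349105e+00,  5.28483066e-01,  1.43388972e+00,  3.26468005e-05,
        1.18137269e+00, -1.78479981e-01]), 'qd': array([ 1.60490676e-03, -6.40246358e-04, -1.84140803e-03, -5.49488794e-04,
        3.73332735e-05,  1.12008993e-03]), 'tau': array([ 8.92824773e-04, -4.42341113e+01, -1.78028011e+01, -1.58226239e-04,
        8.11021077e-03,  2.58971852e-06]), 'tcp_pos': array([0.17166685, 0.60026437, 0.24432719]), 'tool_rot': array([ 1.38967556e-01,  9.90296349e-01, -1.01776080e-03, -3.50787203e-04]), 'force': array([0.74197491, 0.09960055, 0.12633286]), 'ft_torque': array([-0.00832089, -0.04895791,  0.02346409]), 'gripper_force': 0.0, 'finger_gap': 1.0025297613786055}
side [ 0.23849965 -0.83324472  0.97345878] [ 0.90988935 -0.15726171  0.05827568 -0.37943915] [[416.96751325   0.         274.12807714]
 [  0.         416.96751325 214.70670403]
 [  0.           0.           1.        ]]
top [0.36145691 0.01112755 1.0635085 ] [-0.70495683  0.70516398 -0.0520176   0.0554418 ] [[425.45532328   0.         278.30235953]
 [  0.         425.45532328 218.89364447]
 [  0.           0.           1.        ]]
```

View pics/top0.png

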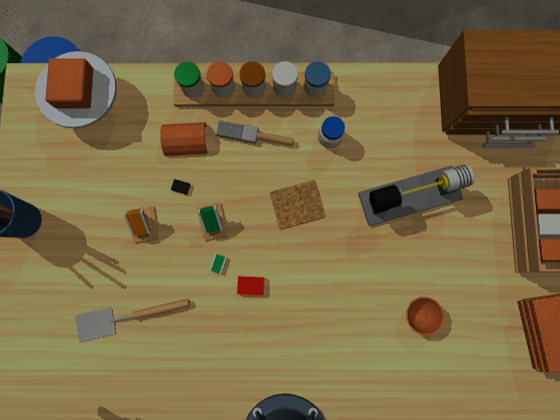

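View pics/side0.png

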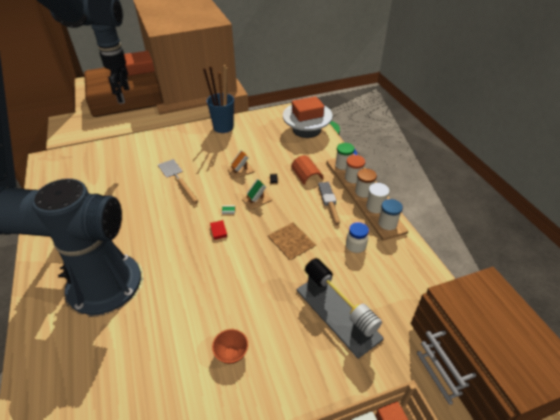

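The top view shows the green sample at about (210,220), with the amber at (138,223). The pad is at (298,204), and the lamp stand has its black receiver at (385,197) and silver lamp at (457,178). A smaller green decoy sits at (220,264). The side view agrees with this layout.

```bash
cat > h.py <<'E'
import numpy as np, cv2
from scipy.spatial.transform import Rotation as R
def cloud(s):
    K=s["intrinsics"]; d=s["depth"]; v,u=np.mgrid[:420,:560]
    c=np.stack([(u-K[0,2])/K[0,0]*d,(v-K[1,2])/K[1,1]*d,d],-1)
    return c@R.from_quat(s["attitude"]).as_matrix().T+s["eye"]
def onplane(s,uv,z):
    K=s["intrinsics"]; uv=np.atleast_2d(uv).astype(float)
    r=np.c_[(uv-[K[0,2],K[1,2]])/[K[0,0],K[1,1]],np.ones(len(uv))]@R.from_quat(s["attitude"]).as_matrix().T
    return s["eye"]+r*((z-s["eye"][2])/r[:,2])[:,None]
def hsv(s): return cv2.cvtColor(s["pixels"],cv2.COLOR_RGB2HSV)
def roi(m,u0,u1,v0,v1):
    o=np.zeros_like(m); o[v0:v1,u0:u1]=m[v0:v1,u0:u1]; return o
def rect(P): return cv2.minAreaRect((P[:,:2]*1000).astype(np.float32))
E
python3 - <<'E'
from h import *
s=dict(np.load("top0.npz")); P=cloud(s); H=hsv(s)
np.set_printoptions(precision=4,suppress=True)
g=roi((H[...,0]>60)&(H[...,0]<90)&(H[...,1]>120),185,235,195,245)
p=P[g]; p=p[p[:,2]>.012]; c=p.mean(0); U,S,V=np.linalg.svd(p-c); print("green",len(p),c,p.min(0),p.max(0),S/np.sqrt(len(p)));print(V)
# rest foot: top plane height
q=P[195:250,190:240].reshape(-1,3); m=(q[:,2]>.0035)&(q[:,2]<.0085); print("foot",m.sum(),rect(q[m]), )
q=q[(q[:,2]>.004)]; print("rest+slab rect",rect(q))
# pad
q=P[175:235,262:335].reshape(-1,3); print("pad z",np.percentile(q[:,2],[5,50,95]))
hs=H[205,298];print(hs, H[240,298])
m=roi((H[...,2]<190)&(H[...,0]<22)&(H[...,1]>90),262,335,172,238).astype(np.uint8)
m=cv2.morphologyEx(cv2.morphologyEx(m,cv2.MORPH_CLOSE,np.ones((5,5))),cv2.MORPH_OPEN,np.ones((5,5)))
uv=np.argwhere(m)[:,::-1]; print("pad",len(uv),rect(onplane(s,uv,.004)),rect(onplane(s,uv,.004)))
# gate
q=P[150:235,350:485].reshape(-1,3)
b=q[(q[:,2]>.007)&(q[:,2]<.017)]; print("base",len(b),rect(b))
y=roi((H[...,0]>22)&(H[...,0]<34)&(H[...,1]>190)&(H[...,2]>150),395,450,165,210); uv=np.argwhere(y)[:,::-1]; yp=onplane(s,uv,.09)
print("beam",len(yp),cv2.fitLine((yp[:,:2]).astype(np.float32),cv2.DIST_HUBER,0,.001,.001).ravel(),yp.min(0),yp.max(0))
t=q[q[:,2]>.1]; 
for n,k in (("L",t[:,1]<-.33),("R",t[:,1]>=-.33)): print(n,k.sum(),t[k].mean(0),t[k].min(0),t[k].max(0))
E
```

```text
green 329 [0.5155 0.1819 0.0545] [0.4874 0.1613 0.0275] [0.5434 0.2018 0.0772] [0.0199 0.0093 0.0026]
[[-0.7125 -0.1744 -0.6797]
 [ 0.2273 -0.9738  0.0115]
 [-0.6639 -0.1463  0.7334]]
foot 243 ((516.7070922851562, 180.97247314453125), (117.5507583618164, 128.7645721435547), 84.77684020996094)
rest+slab rect ((482.82025146484375, 107.71138000488281), (276.9131774902344, 139.81802368164062), 65.30358123779297)
pad z [-0.0033  0.001   0.0058]
[ 16 156 132] [ 25 109 148]
pad 3664 ((557.740478515625, -33.729644775390625), (183.4569854736328, 159.46253967285156), 89.97376251220703) ((557.740478515625, -33.729644775390625), (183.4569854736328, 159.46253967285156), 89.97376251220703)
base 2148 ((584.573486328125, -316.79150390625), (90.18251037597656, 249.44692993164062), 15.989888191223145)
beam 4 [ 0.9424  0.3344  0.6032 -0.3754] [ 0.5978 -0.3769  0.09  ] [ 0.6099 -0.3728  0.09  ]
L 570 [ 0.6063 -0.3983  0.1105] [ 0.5803 -0.4343  0.1   ] [ 0.6375 -0.3654  0.1189]
R 607 [ 0.5403 -0.2098  0.2   ] [ 0.3615 -0.2692  0.1001] [0.5876 0.0111 1.0635]
```

```bash
cat >> h.py <<'E'
def goto(pos,yaw_y,tilt=0):
    """print shift (mm, tool axes) and rotvec units from the sensed pose to TCP pos, tool y at yaw_y deg, tilted forward by tilt deg"""
    from station import monitor
    st=monitor.sense(); A=R.from_quat(st["tool_rot"]); a=np.deg2rad(yaw_y)
    y=np.array([np.cos(a),np.sin(a),0]); z=np.array([0,0,-1.]); x=np.cross(y,z)
    B=R.from_matrix(np.c_[x,y,z])*R.from_euler("y",-tilt,degrees=True)
    d=np.array(pos)-st["tcp_pos"]
    print("t",st["t"],"tcp",st["tcp_pos"].round(4),"shift units/ tool now",(A.inv().apply(d)/.8).round(4),"tool after",(B.inv().apply(d)/.8).round(4),"rot units",((A.inv()*B).as_rotvec()/.12).round(3))
E
python3 - <<'E'
from h import *
s=dict(np.load("top0.npz")); H=hsv(s)
m=roi((H[...,0]<22)&(H[...,1]>130),262,335,172,238).astype(np.uint8)
for thr in (120,140,150):
    m=roi((H[...,0]<=19)&(H[...,1]>thr),266,330,176,232).astype(np.uint8)
    m=cv2.morphologyEx(cv2.morphologyEx(m,cv2.MORPH_CLOSE,np.ones((5,5))),cv2.MORPH_OPEN,np.ones((9,9)))
    n,l,st,c=cv2.connectedComponentsWithStats(m); k=1+st[1:,4].argmax(); uv=np.argwhere(l==k)[:,::-1]
    print("pad",len(uv),onplane(s,uv,.004).mean(0),rect(onplane(s,uv,.004)))
goto([.521,.183,.19],103)
E
```

```text
pad 2255 [ 0.55245052 -0.02764268  0.004     ] ((556.1320190429688, -24.754806518554688), (143.92918395996094, 125.98717498779297), 89.96980285644531)
pad 1793 [ 0.56118791 -0.03106414  0.004     ] ((561.509521484375, -31.27062225341797), (99.64584350585938, 119.91106414794922), 15.302863121032715)
pad 1720 [ 0.56105172 -0.03150776  0.004     ] ((561.2288208007812, -31.745697021484375), (97.57134246826172, 117.79120635986328), 15.110703468322754)
t 0.1 tcp [0.1717 0.6003 0.2444] shift units/ tool now [-0.5633 -0.3812  0.0686] tool after [-0.3081 -0.6065  0.068 ] rot units [-0.015 -0.007 -4.214]
```

```bash
python3 -m pendant '[[[0,0,0,0,0,-0.843,1],[0,0,0,0,0,-0.843,1],[0,0,0,0,0,-0.843,1],[0,0,0,0,0,-0.843,1],[0,0,0,0,0,-0.843,1],[-0.0257,-0.0505,0.0057,0,0,0,1],[-0.0257,-0.0505,0.0057,0,0,0,1],[-0.0257,-0.0505,0.0057,0,0,0,1],[-0.0257,-0.0505,0.0057,0,0,0,1],[-0.0257,-0.0505,0.0057,0,0,0,1],[-0.0257,-0.0505,0.0057,0,0,0,1],[-0.0257,-0.0505,0.0057,0,0,0,1],[-0.0257,-0.0505,0.0057,0,0,0,1],[-0.0257,-0.0505,0.0057,0,0,0,1],[-0.0257,-0.0505,0.0057,0,0,0,1],[-0.0257,-0.0505,0.0057,0,0,0,1],[-0.0257,-0.0505,0.0057,0,0,0,1],[0,0,0,0,0,0,1],[0,0,0,0,0,0,1],[0,0,0,0,0,0,1]]]'
python3 - <<'E'
from h import *
from station import eyes
goto([.521,.183,.19],103)
s=eyes.snapshot("wrist"); np.savez("w1.npz",**{k:np.array(v) for k,v in s.items()}); cv2.imwrite("pics/w1.png",s["pixels"][:,:,::-1]); print(s["eye"])
P=cloud(s);H=hsv(s); g=(H[...,0]>60)&(H[...,0]<90)&(H[...,1]>120); n,l,st,c=cv2.connectedComponentsWithStats(g.astype(np.uint8)); print(st[st[:,4]>200],c[st[:,4]>200])
k=1+st[1:,4].argmax();p=P[l==k]; print(len(p),p.mean(0),np.percentile(p,[1,50,99],axis=0))
E
```

```text
t: 2.1
tcp_pos: [0.5202, 0.1846, 0.1903]
tool_rot: [-0.114, 0.994, 0.0, -0.001]
force: [0.7, 0.6, 0.6]
finger_gap: 1.0
gripper_force: 0.0
t 2.1 tcp [0.5202 0.1846 0.1903] shift units/ tool now [-0.0005 -0.0021  0.0003] tool after [-0.0005 -0.0021  0.0003] rot units [ 0.004 -0.015  0.005]
[0.45164934 0.16937643 0.31859504]
[[     0      0    560    420 230264]
 [   262     57     42     53   1078]
 [   255    168     38     65   2316]] [[279.56937689 209.10120992]
 [282.33580705  82.94341373]
 [273.59715026 200.54058722]]
2316 [0.51545136 0.18109652 0.05642123] [[0.48879138 0.16205165 0.03074977]
 [0.51601374 0.18109293 0.05704008]
 [0.54300642 0.20000932 0.07485196]]
```

View pics/w1.png

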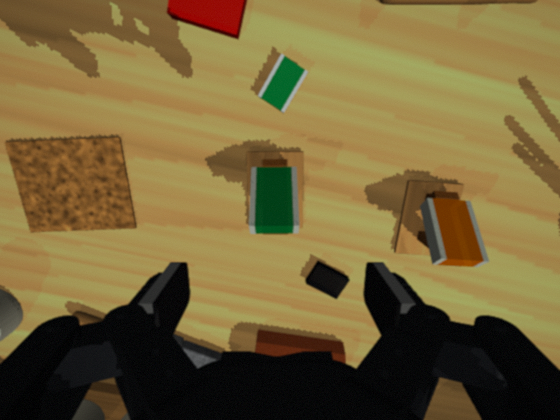

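The wrist view shows the green slab at (274,200) with frosted strips at columns 252 and 297, lying nearly square to the fingers. The pad is on the left and the amber sample on the right.

Run:
```python
from h import *
s=dict(np.load("w1.npz")); P=cloud(s);H=hsv(s)
g=roi((H[...,0]>60)&(H[...,0]<90)&(H[...,1]>120),240,310,150,245)
p=P[cv2.erode(g.astype(np.uint8),np.ones((3,3)))>0]
z=np.array([0,0,1]); 
# keep the 45-degree face: iterative plane fit
for i in range(6):
    c=p.mean(0) if i==0 else p[k].mean(0); V=np.linalg.svd((p if i==0 else p[k])-c)[2]; k=abs((p-c)@V[2])<.003
q=p[k]; n=V[2]*np.sign(V[2][2]); print(len(p),k.sum(),c,"n",n,"yaw n",np.degrees(np.arctan2(-n[1],-n[0])))
for yaw in (np.degrees(np.arctan2(-n[1],-n[0])),):
    a=np.deg2rad(yaw); y=np.array([-np.sin(a),np.cos(a),0]); zz=np.cross(n,y)*1; zz*=np.sign(zz[2])
    t=(q-c)@y; w=(q-c)@zz
    print("w",np.percentile(t,[.5,99.5]),"h",np.percentile(w,[.5,99.5]))
    cc=c+y*np.percentile(t,[.5,99.5]).mean()+zz*np.percentile(w,[.5,99.5]).mean(); print("centre",cc-n*.008)
    # edge yaw: mid line in y vs zz
    b=np.linspace(w.min()+.005,w.max()-.005,8); mid=[np.percentile(t[(w>=b[i])&(w<b[i+1])],[2,98]).mean() for i in range(7)]
    print("skew deg",np.degrees(np.polyfit((b[1:]+b[:-1])/2,mid,1)[0]))
goto(cc-n*.008+[0,0,-.005],103)
```

```text
2114 423 [0.51469924 0.18117235 0.06159891] n [ 0.23375465 -0.97221182  0.01276484] yaw n 103.51934737851093
w [-0.0269738   0.06406043] h [-0.03092784  0.25701693]
centre [0.49446237 0.18601812 0.17453213]Traceback (most recent call last):
  File "<stdin>", line 16, in <module>
    return _quantile_unchecked(
        a, q, axis, out, overwrite_input, method, keepdims, weights)
    return _ureduce(a,
                    func=_quantile_ureduce_func,
    ...<5 lines>...
                    overwrite_input=overwrite_input,
                    method=method)
    r = func(a, **kwargs)
    result = _quantile(arr,
                       quantiles=q,
    ...<2 lines>...
                       out=out,
                       weights=wgt)
    slices_having_nans = np.isnan(arr[-1, ...])
                                  ~~~^^^^^^^^^
IndexError: index -1 is out of bounds for axis 0 with size 0
```

Run:
```python
from h import *
s=dict(np.load("w1.npz")); P=cloud(s);H=hsv(s)
g=roi((H[...,0]>60)&(H[...,0]<90)&(H[...,1]>120),240,310,150,245)
p=P[g]; p=p[(p[:,2]>.02)&(p[:,2]<.085)]
n0=np.array([-.69,-.159,.707]); d=p@n0; k=abs(d-np.median(d))<.004; q=p[k]
c=q.mean(0); V=np.linalg.svd(q-c)[2]; n=V[2]*np.sign(V[2][2]); print(len(p),len(q),c,n,np.degrees(np.arctan2(-n[1],-n[0])))
a=np.deg2rad(13.3); y=np.array([-np.sin(a),np.cos(a),0]); zz=np.cross(n0,y); zz*=np.sign(zz[2])
t=(q-c)@y; w=(q-c)@zz; T=np.percentile(t,[.5,99.5]); W=np.percentile(w,[.5,99.5]); print(T,W)
b=np.linspace(-.026,.026,8); mid=[np.percentile(t[(w>=b[i])&(w<b[i+1])],[2,98]).mean() for i in range(7)]
print("skew",np.degrees(np.polyfit((b[1:]+b[:-1])/2,mid,1)[0]))
cc=c+y*T.mean()+zz*W.mean()-n0*.008; print(cc)
goto(cc+[0,0,-.005],103.3)
```

```text
2307 2132 [0.51374251 0.18068067 0.05435276] [-0.68505344 -0.1642287   0.7097399 ] 13.481171655929174
[-0.0161242   0.01616054] [-0.03383184  0.02894556]
skew 0.39220149080777456
[0.51757735 0.18157299 0.04696684]
t 2.15 tcp [0.5201 0.185  0.1904] shift units/ tool now [ 0.0038 -0.0035  0.1856] tool after [ 0.0041 -0.0034  0.1856] rot units [ 0.004 -0.011 -0.031]
```

```bash
python3 -m pendant '[[[0.004,-0.0035,0.02,0,0,-0.03,1],[0,0,0.04,0,0,0,1],[0,0,0.04,0,0,0,1],[0,0,0.03,0,0,0,1],[0,0,0.03,0,0,0,1],[0,0,0.0256,0,0,0,1],[0,0,0,0,0,0,1],[0,0,0,0,0,0,1],[0,0,0,0,0,0,1]]]'
python3 - <<'E'
from h import *
from station import eyes
goto([.5176,.1816,.042],103.4)
s=eyes.snapshot("wrist"); cv2.imwrite("pics/w2.png",s["pixels"][:,:,::-1])
E
```

```text
t: 3.05
tcp_pos: [0.5195, 0.1813, 0.0433]
tool_rot: [-0.116, 0.993, 0.0, 0.001]
force: [-0.4, -0.2, 0.4]
finger_gap: 1.0
gripper_force: 0.0
t 3.05 tcp [0.5195 0.1813 0.0433] shift units/ tool now [0.0022 0.0009 0.0016] tool after [0.0022 0.0009 0.0017] rot units [-0.002  0.018 -0.017]
```

View pics/w2.png

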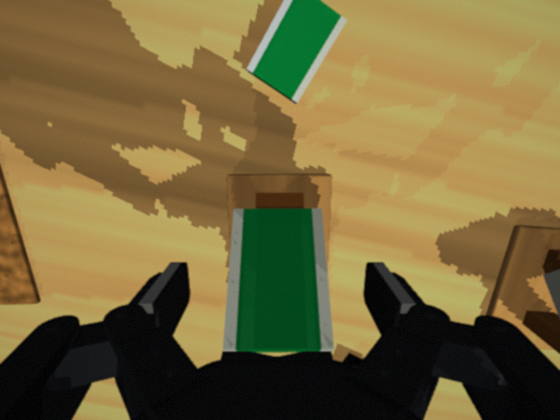

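The slab (columns 225–332) is centred between the pads (188–366) and square to them, so I'll grip.

```bash
python3 -m pendant '[[[0.002,0,0.0015,0,0,0,0.7],[0,0,0,0,0,0,0.6],[0,0,0,0,0,0,0.5],[0,0,0,0,0,0,0.4],[0,0,0,0,0,0,0.4],[0,0,0,0,0,0,0.4],[0,0,0,0,0,0,0.4],[0,0,0,0,0,0,0.4]]]' 40
```

```text
t: 3.9
tcp_pos: [0.5176, 0.1802, 0.0415]
tool_rot: [-0.115, 0.993, 0.0, 0.0]
force: [-1.2, 0.3, 5.4]
finger_gap: 0.507
gripper_force: 41.2
```

```bash
python3 -m pendant '[[[0,0,-0.01,0,0,0,0.4],[0,0,-0.02,0,0,0,0.4],[0,0,-0.035,0,0,0,0.4],[0,0,-0.045,0,0,0,0.4],[0,0,-0.045,0,0,0,0.4],[0,0,-0.02,0,0,0,0.4],[0,0,0,0,-0.4,0,0.4],[0,0,0,0,-0.8,0,0.4],[0,0,0,0,-0.8,0,0.4],[0,0,0,0,-0.8,0,0.4],[0,0,0,0,-0.8,0,0.4],[0,0,0,0,-0.8,0,0.4],[0,0,0,0,-0.8,0,0.4],[0,0,0,0,-0.8,0,0.4],[0,0,0,0,-0.545,0,0.4],[0,0,0,0,0,0,0.4],[0,0,0,0,0,0,0.4]]]'
python3 - <<'E'
from h import *
goto([.565,-.030,.10],103.4,45)
E
```

```text
t: 5.6
tcp_pos: [0.5235, 0.1966, 0.1945]
tool_rot: [-0.115, 0.949, 0.05, 0.289]
force: [-0.1, -0.1, -2.0]
finger_gap: 0.509
gripper_force: 41.0
t 5.6 tcp [0.5235 0.1966 0.1945] shift units/ tool now [ 0.0779 -0.2905  0.0801] tool after [ 0.0943 -0.2876  0.0728] rot units [ 0.265 -1.597 -0.05 ]
```

```bash
python3 -m pendant '[[[0,0,0,0.1,-0.5,0,0.4],[0,0,0,0.08,-0.5,0,0.4],[0,0,0,0.08,-0.5,0,0.4],[0,0,0,0,-0.1,0,0.4],[0,0,0,0,0,0,0.4],[0,0,0,0,0,0,0.4]]]'
python3 - <<'E'
from h import *
from station import monitor
goto([.565,-.030,.10],103.4,45); print(monitor.sense()["q"])
E
```

```text
t: 6.2
tcp_pos: [0.5394, 0.2128, 0.239]
tool_rot: [-0.103, 0.932, 0.032, 0.347]
force: [-0.8, 0.3, -1.2]
finger_gap: 0.507
gripper_force: 41.0
t 6.2 tcp [0.5394 0.2128 0.239 ] shift units/ tool now [ 0.1415 -0.3012  0.1123] tool after [ 0.1506 -0.3026  0.0952] rot units [-0.177 -0.608 -0.043]
[ 0.1741382   0.36766394  2.05532924  1.24309203  0.0190238  -2.85307722]
```

```bash
cat >> h.py <<'E'
def fk(q,p):  # p=L1,L2,h,L
    q1,q2,q3,q4,q5,q6=q; Z=lambda a:R.from_euler("z",a); Y=lambda a:R.from_euler("y",a)
    s=q2+q3; w=np.array([p[0]*np.sin(q2)+p[1]*np.sin(s),0,p[2]+p[0]*np.cos(q2)+p[1]*np.cos(s)])
    A=Z(q1)*Y(s)*Z(q4)*Y(q5)*Z(q6+np.pi/2); return Z(q1).apply(w)+p[3]*A.as_matrix()[:,2],A
E
python3 - <<'E'
from h import *
from station import monitor
from scipy.optimize import least_squares
q0=np.array([1.11349,.528483,1.43389,0,1.18137,-.17848]); t0=np.array([.17167,.60026,.24433])
st=monitor.sense(); q1=st["q"]; t1=st["tcp_pos"]
f=lambda p: np.r_[fk(q0,p)[0]-t0, fk(q1,p)[0]-t1]
r=least_squares(f,[.45,.42,.3,.2]); print(r.x,abs(r.fun).max()); p=r.x
print((fk(q1,p)[1].inv()*R.from_quat(st["tool_rot"])).magnitude())
np.save("p.npy",p)
lo=np.array([-3.08,-.75,.22,-1.43,0,-2.85]);hi=np.array([3.08,2.2,2.44,4.57,2.65,2.85])
rng=np.random.default_rng(0)
def ik(pos,B):
    out=[]
    for _ in range(14):
        x=rng.uniform(lo,hi); x[0]=0; x[1]=.6;x[2]=1.5
        g=least_squares(lambda q:np.r_[(fk(q,p)[0]-pos)*5,(fk(q,p)[1].inv()*B).as_rotvec()],x,bounds=(lo,hi))
        if g.cost<1e-6 and not any(np.allclose(g.x,o,atol=.02) for o in out): out.append(g.x)
    return out
for phi in range(-180,180,30):
    a=np.deg2rad(phi+90); y=np.array([np.cos(a),np.sin(a),0]); z=np.array([0,0,-1.])
    B=R.from_matrix(np.c_[np.cross(y,z),y,z])*R.from_euler("y",-45,degrees=True)
    for o in ik(np.array([.565,-.03,.05]),B): print(phi,o.round(2))
E
```

```text
[ 0.70037424  0.28072129 -0.04734716  0.20600787] 0.11014611647429555
2.665398528174889e-16
-180 [-0.04  0.86  1.58 -0.03  1.49  1.54]
-150 [ 0.06  0.84  1.65 -0.33  1.39  1.29]
-120 [ 0.15  0.8   1.81 -0.64  1.17  1.13]
-90 [ 0.2   0.76  2.04 -1.08  0.9   1.14]
-60 [0.19 0.73 2.29 4.5  0.75 1.4 ]
60 [-0.31  0.73  2.24  1.62  0.76  1.81]
90 [-0.3   0.77  1.99  0.97  0.95  2.02]
120 [-0.24  0.81  1.77  0.57  1.22  1.99]
150 [-0.15  0.85  1.63  0.27  1.42  1.8 ]
```

```bash
sed -i 's/,0,p\[2\]+p\[0\]/,p[4],p[2]+p[0]/' h.py
cat >> h.py <<'E'
lo=np.array([-3.08,-.75,.22,-1.43,0,-2.85]);hi=np.array([3.08,2.2,2.44,4.57,2.65,2.85])
def ori(phi,tilt):
    a=np.deg2rad(phi+90); y=np.array([np.cos(a),np.sin(a),0]); z=np.array([0,0,-1.])
    return R.from_matrix(np.c_[np.cross(y,z),y,z])*R.from_euler("y",-tilt,degrees=True)
def ik(pos,B,p,n=14):
    from scipy.optimize import least_squares
    rng=np.random.default_rng(0); out=[]
    for _ in range(n):
        x=rng.uniform(lo,hi); x[0]=0; x[1]=.6;x[2]=1.5
        g=least_squares(lambda q:np.r_[(fk(q,p)[0]-pos)*5,(fk(q,p)[1].inv()*B).as_rotvec()],x,bounds=(lo,hi))
        if g.cost<1e-6 and not any(np.allclose(g.x,o,atol=.02) for o in out): out.append(g.x)
    return out
E
python3 - <<'E'
from h import *
from station import monitor
from scipy.optimize import least_squares
q0=np.array([1.11349,.528483,1.43389,0,1.18137,-.17848]); t0=np.array([.17167,.60026,.24433])
st=monitor.sense(); q1=st["q"]; t1=st["tcp_pos"]
f=lambda p: np.r_[fk(q0,p)[0]-t0, fk(q1,p)[0]-t1]
r=least_squares(f,[.45,.42,.3,.2,.1]); print(r.x,abs(r.fun).max()); p=r.x; np.save("p.npy",p)
for phi in range(-180,180,30):
    for o in ik(np.array([.565,-.03,.05]),ori(phi,45),p): print(phi,o.round(2))
print("rest back tilt",[o.round(2) for o in ik(np.array([.518,.182,.06]),ori(13.4,-45),p)])
print("gate",[o.round(2) for o in ik(np.array([.585,-.317,.1]),ori(-74,0),p)],[o.round(2) for o in ik(np.array([.585,-.317,.1]),ori(106,0),p)])
E
```

```text
[ 0.7099313   0.27785855 -0.06376581  0.19893844  0.1117565 ] 0.0007371144688878561
-180 [-0.2   0.84  1.65 -0.14  1.43  1.45]
-150 [-0.1   0.82  1.71 -0.44  1.31  1.22]
-120 [-0.03  0.79  1.87 -0.78  1.08  1.09]
-90 [-0.    0.75  2.1  -1.29  0.83  1.16]
-60 [-0.04  0.72  2.35  4.21  0.75  1.48]
60 [-0.52  0.73  2.29  1.46  0.79  1.74]
90 [-0.48  0.76  2.05  0.85  0.98  1.93]
120 [-0.41  0.8   1.83  0.47  1.23  1.89]
150 [-0.31  0.83  1.69  0.16  1.4   1.7 ]
rest back tilt [array([ 0.15,  0.81,  1.7 , -0.06,  1.42, -1.62])]
gate [array([-0.67,  0.69,  1.62,  0.  ,  0.84, -0.94])] [array([-0.67,  0.69,  1.62, -0.  ,  0.84,  2.2 ])]
```

Run:
```python
from h import *
goto([.53,.18,.20],103.4,0)
```

```text
t 6.2 tcp [0.5394 0.2128 0.239 ] shift units/ tool now [ 0.0475 -0.0369  0.024 ] tool after [ 0.0209 -0.0371  0.0488] rot units [-0.15   5.937 -0.11 ]
```

```bash
python3 -m pendant '[[[0,0,0,-0.02,0.4,-0.01,0.4],[0,0,0,-0.02,0.5,-0.01,0.4],[0,0,0,-0.02,0.6,-0.01,0.4],[0,0,0,-0.02,0.6,-0.01,0.4],[0,0,0,-0.02,0.6,-0.01,0.4],[0,0,0,-0.02,0.6,-0.01,0.4],[0,0,0,-0.02,0.6,-0.01,0.4],[0,0,0,-0.02,0.6,-0.01,0.4],[0,0,0,-0.01,0.6,-0.01,0.4],[0,0,0,0,0.6,0,0.4],[0,0,0,0,0.2,0,0.4],[0,0,0,0,0,0,0.4],[0,0,0,0,0,0,0.4]]]'
python3 - <<'E'
from h import *
from station import monitor
goto([.53,.10,.20],103.4,0); print(monitor.sense()["q"].round(3))
E
```

```text
t: 7.5
tcp_pos: [0.5406, 0.2267, 0.2412]
tool_rot: [-0.128, 0.988, 0.028, 0.083]
force: [0.0, -0.1, -1.5]
finger_gap: 0.509
gripper_force: 41.0
t 7.5 tcp [0.5406 0.2267 0.2412] shift units/ tool now [ 0.0607 -0.1512  0.0367] tool after [ 0.0495 -0.151   0.0515] rot units [0.296 1.424 0.199]
[ 0.184  0.42   1.662  0.059  0.891 -1.678]
```

```bash
python3 -m pendant '[[[0,0,0,0.15,0.7,0.1,0.4],[0,0,0,0.146,0.724,0.099,0.4],[0,0,0,0,0,0.97,0.4],[0,0,0,0,0,0.97,0.4],[0,0,0,0,0,0.97,0.4],[0,0,0,0,0,0.97,0.4],[0,0,0,0,0,0.97,0.4],[0,0,0,0,0,0.97,0.4],[0,0,0,0,0,0.97,0.4],[0,0,0,0,0,0.97,0.4],[0,0,0,0,0,0.97,0.4],[0,0,0,0,0,0.97,0.4],[0,0,0,0,0,0.97,0.4],[0,0,0,0,0,0.97,0.4],[0,0,0,0,0,0.97,0.4],[0,0,0,0,0,0.97,0.4],[0,0,0,0,0,0.97,0.4],[0,0,0,0,0,0.97,0.4],[0,0,0,0,0,0.97,0.4],[0,0,0,0,0,0.97,0.4]]]'
python3 -m pendant '[[[0,0,0,0,0,0.97,0.4],[0,0,0,0,0,0.97,0.4],[0,0,0,0,0,0,0.4],[0,0,0,0,0,0,0.4]]]'
python3 - <<'E'
from h import *
from station import monitor
goto([.565,-.03,.18],-30,0); print(monitor.sense()["q"].round(3))
goto([.565,-.03,.18],-30,45)
E
```

```text
t: 9.5
tcp_pos: [0.5402, 0.2268, 0.2416]
tool_rot: [0.803, 0.595, 0.0, 0.0]
force: [-0.1, -0.2, -1.3]
finger_gap: 0.512
gripper_force: 41.0
t: 9.9
tcp_pos: [0.5406, 0.227, 0.2418]
tool_rot: [0.865, 0.501, 0.001, 0.0]
force: [-0.3, -0.0, -1.7]
finger_gap: 0.512
gripper_force: 41.0
t 9.9 tcp [0.5406 0.227  0.2418] shift units/ tool now [-0.2636  0.1862  0.0772] tool after [-0.2629  0.1871  0.0773] rot units [ 0.005 -0.008  0.025]
[0.207 0.479 1.537 0.    1.125 0.727]
t 9.9 tcp [0.5406 0.227  0.2418] shift units/ tool now [-0.2636  0.1862  0.0772] tool after [-0.1313  0.1871  0.2406] rot units [ 0.014 -6.553  0.022]
```

```bash
python3 -m pendant '[[[-0.02,0.014,0.006,0,0,0,0.4],[-0.04,0.0283,0.0117,0,0,0,0.4],[-0.04,0.0283,0.0117,0,0,0,0.4],[-0.04,0.0283,0.0117,0,0,0,0.4],[-0.04,0.0283,0.0117,0,0,0,0.4],[-0.04,0.0283,0.0117,0,0,0,0.4],[-0.03,0.0215,0.01,0,0,0,0.4],[-0.0136,0.0092,0.0027,0,0,0,0.4],[0,0,0,0,-0.5,0,0.4],[0,0,0,0,-0.9,0,0.4],[0,0,0,0,-0.9,0,0.4],[0,0,0,0,-0.9,0,0.4],[0,0,0,0,-0.9,0,0.4],[0,0,0,0,-0.9,0,0.4],[0,0,0,0,-0.9,0,0.4],[0,0,0,0,-0.65,0,0.4],[0,0,0,0,0,0,0.4],[0,0,0,0,0,0,0.4],[0,0,0,0,0,0,0.4]]]'
python3 - <<'E'
from h import *
from station import monitor,eyes
goto([.561,-.031,.10],-30,45); print(monitor.sense()["q"].round(3))
s=eyes.snapshot("wrist"); np.savez("w3.npz",**{k:np.array(v) for k,v in s.items()}); a=s["pixels"]
b=eyes.snapshot("side"); np.savez("s3.npz",**{k:np.array(v) for k,v in b.items()}); b=b["pixels"][120:330,200:410]; b=cv2.resize(b,(420,420))
cv2.imwrite("pics/w3.png",cv2.resize(np.hstack([a,b]),(800,343))[:,:,::-1])
E
```

```text
t: 11.8
tcp_pos: [0.5649, -0.0299, 0.1808]
tool_rot: [0.801, 0.462, -0.33, 0.191]
force: [0.3, 0.3, -0.7]
finger_gap: 0.51
gripper_force: 41.0
t 11.8 tcp [ 0.5649 -0.0299  0.1808] shift units/ tool now [ 0.0686 -0.0037  0.0741] tool after [ 0.0688 -0.0035  0.074 ] rot units [ 0.013 -0.022 -0.004]
[ 0.048  0.772  1.395 -0.639  1.487  0.798]
```

View pics/w3.png

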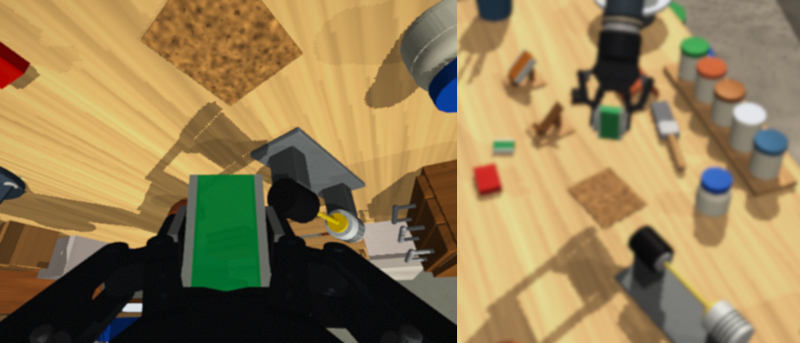

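The slab is held by its frosted sides and upright above the pad. I'll check its tilt from the visible face.

Run:
```python
from h import *
s=dict(np.load("w3.npz")); P=cloud(s);H=hsv(s)
g=roi((H[...,0]>60)&(H[...,0]<90)&(H[...,1]>120),225,340,205,355)
p=P[g&(s["depth"]>.05)]; p=p[np.linalg.norm(p-[.565,-.03,.18],axis=1)<.06]
c=np.median(p,0); V=None; k=np.ones(len(p),bool)
for i in range(8):
    c=p[k].mean(0); V=np.linalg.svd(p[k]-c)[2]; k=abs((p-c)@V[2])<.0025
n=V[2]; print(len(p),k.sum(),c,n,"heading",np.degrees(np.arctan2(-n[1],-n[0])),"tilt",np.degrees(np.arcsin(n[2])))
q=p[k]; print(np.percentile(q,[1,99],axis=0))
```

```text
10601 10600 [ 0.57218601 -0.01781372  0.18590907] [0.49631768 0.86814    0.00130354] heading -119.75670503399219 tilt 0.07468732624798782
[[ 0.55777173 -0.02633936  0.15249062]
 [ 0.58651879 -0.00937848  0.21285211]]
```

Run:
```python
from h import *
goto([.558,-.036,.040],-30,45)
```

```text
t 11.9 tcp [ 0.5649 -0.0303  0.181 ] shift units/ tool now [ 0.1169 -0.0042  0.1324] tool after [ 0.1172 -0.0039  0.1321] rot units [ 0.012 -0.02  -0.012]
```

```bash
python3 -m pendant '[[[0.02,-0.001,0.023,0,0,0,0.4],[0.03,-0.001,0.033,0,0,0,0.4],[0.03,-0.001,0.033,0,0,0,0.4],[0.02,-0.001,0.023,0,0,0,0.4],[0.01,0,0.012,0,0,0,0.4],[0.007,0,0.008,0,0,0,0.4],[0,0,0,0,0,0,0.4],[0,0,0,0,0,0,0.4],[0.0018,0,0.0018,0,0,0,0.4],[0.0018,0,0.0018,0,0,0,0.4],[0,0,0,0,0,0,0.4],[0,0,0,0,0,0,0.4]]]'
```

```text
t: 13.1
tcp_pos: [0.5581, -0.0355, 0.0355]
tool_rot: [0.8, 0.462, -0.331, 0.192]
force: [-0.3, -0.2, -0.6]
finger_gap: 0.511
gripper_force: 41.1
```

```bash
python3 -m pendant '[[[0.0018,0,0.0018,0,0,0,0.4],[0,0,0,0,0,0,0.4],[0,0,0,0,0,0,0.4]]]'; python3 -m pendant '[[[0.0009,0,0.0009,0,0,0,0.4],[0,0,0,0,0,0,0.4],[0,0,0,0,0,0,0.4]]]'
```

```text
t: 13.4
tcp_pos: [0.5583, -0.0356, 0.0336]
tool_rot: [0.8, 0.462, -0.331, 0.192]
force: [0.8, 0.8, 1.6]
finger_gap: 0.506
gripper_force: 41.2
t: 13.7
tcp_pos: [0.5583, -0.0356, 0.0336]
tool_rot: [0.8, 0.462, -0.331, 0.192]
force: [1.2, 1.6, 6.1]
finger_gap: 0.507
gripper_force: 41.9
```

```bash
python3 -m pendant '[[[0,0,0,0,0,0,0.52],[0,0,0,0,0,0,0.55],[0,0,0,0,0,0,0.6],[0,0,0,0,0,0,0.8],[0,0,0,0,0,0,1],[0,0,0,0,0,0,1],[0,0,0,0,0,0,1],[0,0,-0.01,0,0,0,1],[0,0,-0.03,0,0,0,1],[0,0,-0.05,0,0,0,1],[0,0,-0.05,0,0,0,1],[0,0,-0.05,0,0,0,1],[0,0,-0.05,0,0,0,1],[0,0,0,0,0,0,1],[0,0,0,0,0,0,1]]]' 20
python3 - <<'E'
from h import *
from station import monitor,eyes
s=eyes.snapshot("wrist"); cv2.imwrite("pics/w4.png",s["pixels"][:,:,::-1]); P=cloud(s);H=hsv(s)
g=(H[...,0]>60)&(H[...,0]<90)&(H[...,1]>120)
p=P[g&(s["depth"]>.05)]; p=p[np.linalg.norm(p-[.56,-.03,.035],axis=1)<.06]
# side face / top face by height
top=p[p[:,2]>.066]; f=p[(p[:,2]<.060)&(p[:,2]>.008)]
c=f.mean(0); n=np.linalg.svd(f-c)[2][2]; n*=np.sign(n[1]); k=abs((f-c)@n)<.002; c=f[k].mean(0); n=np.linalg.svd(f[k]-c)[2][2]; n*=np.sign(n[1])
y=np.cross([0,0,1],n); y/=np.linalg.norm(y); t=(f[k]-c)@y; T=np.percentile(t,[.5,99.5])
print(len(p),len(f),k.sum(),c,n,"heading",np.degrees(np.arctan2(-n[1],-n[0])),"tilt",np.degrees(np.arcsin(n[2])),T,"zmax",np.percentile(p[:,2],99))
cc=c+y*T.mean()-n*.008; print("centre",cc,"top mean",top.mean(0),len(top))
goto([cc[0],cc[1],.16],np.degrees(np.arctan2(-n[1],-n[0]))+90,0)
E
```

```text
t: 15.2
tcp_pos: [0.6259, 0.0829, 0.1687]
tool_rot: [0.8, 0.463, -0.33, 0.192]
force: [-0.9, -0.7, -0.2]
finger_gap: 0.997
gripper_force: 0.0
1753 1270 1269 [ 0.56567949 -0.02369457  0.03506806] [ 0.49654444  0.86801029 -0.00132705] heading -119.77167288131399 tilt -0.07603444591889781 [-0.01647968  0.01646164] zmax 0.06849182439858133
centre [ 0.56171496 -0.03064313  0.03507867] top mean [ 0.5628117  -0.02784401  0.06780256] 250
t 15.25 tcp [0.6249 0.082  0.1676] shift units/ tool now [-0.1075  0.0019  0.1209] tool after [-0.1614  0.0014  0.0095] rot units [-0.013  6.545 -0.023]
```

View pics/w4.png

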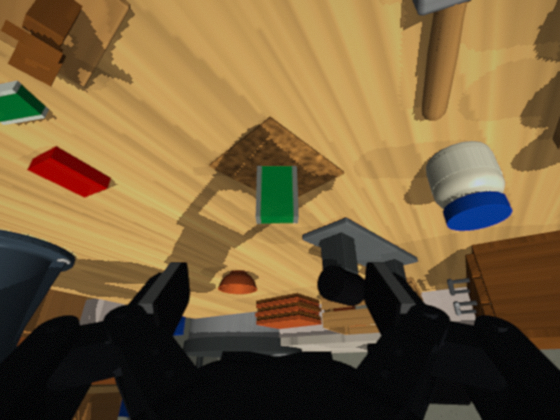

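The slab stands free and upright at (277,195), with its centre at (0.562,-0.031) and its top at 68 mm. Next I'll straighten the tool and come over it.

```bash
python3 -m pendant '[[[0,0,0,0,0.5,0,1],[0,0,0,0,0.9,0,1],[0,0,0,0,0.9,0,1],[0,0,0,0,0.9,0,1],[0,0,0,0,0.9,0,1],[0,0,0,0,0.9,0,1],[0,0,0,0,0.9,0,1],[0,0,0,0,0.645,0,1],[-0.02,0,0.001,0,0,0,1],[-0.04,0,0.002,0,0,0,1],[-0.04,0,0.002,0,0,0,1],[-0.04,0,0.002,0,0,0,1],[-0.0214,0.001,0.002,0,0,0,1],[0,0,0,0,0,0,1],[0,0,0,0,0,0,1],[0,0,0,0,0,0,1]]]'
python3 - <<'E'
from h import *
from station import eyes,monitor
goto([.5617,-.0306,.045],-29.8,0); print(monitor.sense()["q"].round(2))
s=eyes.snapshot("wrist"); P=cloud(s);H=hsv(s)
g=(H[...,0]>60)&(H[...,0]<90)&(H[...,1]>120)
p=P[g&(s["depth"]>.05)]; p=p[(np.linalg.norm(p-[.56,-.03,.065],axis=1)<.05)&(p[:,2]>.062)]
print(len(p),p.mean(0),rect(p))
E
```

```text
t: 16.85
tcp_pos: [0.5619, -0.0297, 0.1604]
tool_rot: [0.866, 0.501, 0.0, -0.0]
force: [0.4, -0.3, 1.0]
finger_gap: 0.998
gripper_force: 0.0
t 16.85 tcp [ 0.5619 -0.0297  0.1604] shift units/ tool now [-0.0011  0.0003  0.1442] tool after [-0.0011  0.0003  0.1442] rot units [ 0.001 -0.003 -0.019]
[-0.25  0.56  1.67  0.    0.91  0.27]
868 [ 0.56237494 -0.03000236  0.06749518] ((562.04150390625, -30.58780288696289), (16.30208396911621, 32.794681549072266), 60.39707565307617)
```

Second measurement agrees: (0.562,-0.0306). Descend and grip.

```bash
python3 -m pendant '[[[-0.001,0.0003,0.02,0,0,0,1],[0,0,0.04,0,0,0,1],[0,0,0.04,0,0,0,1],[0,0,0.03,0,0,0,1],[0,0,0.014,0,0,0,1],[0,0,0,0,0,0,1],[0,0,0,0,0,0,0.8],[0,0,0,0,0,0,0.65],[0,0,0,0,0,0,0.55],[0,0,0,0,0,0,0.4],[0,0,0,0,0,0,0.4],[0,0,0,0,0,0,0.4],[0,0,0,0,0,0,0.4]]]' 40
python3 -m pendant '[[[0,0,-0.01,0,0,0,0.4],[0,0,-0.03,0,0,0,0.4],[0,0,-0.05,0,0,0,0.4],[0,0,-0.05,0,0,0,0.4],[0,0,-0.05,0,0,0,0.4],[0,0,-0.03,0,0,0,0.4],[0,0,0,0,0,0,0.4],[0,0,0,0,0,0,0.4]]]'
python3 - <<'E'
from h import *
goto([.5846,-.3168,.23],16,0)
E
```

```text
t: 18.2
tcp_pos: [0.5625, -0.0311, 0.0469]
tool_rot: [0.866, 0.5, 0.001, 0.001]
force: [0.2, -0.1, 6.0]
finger_gap: 0.509
gripper_force: 41.4
t: 19.0
tcp_pos: [0.5612, -0.031, 0.2217]
tool_rot: [0.866, 0.5, 0.001, 0.0]
force: [-0.2, -0.5, -1.2]
finger_gap: 0.507
gripper_force: 41.1
t 19.0 tcp [ 0.5612 -0.031   0.2217] shift units/ tool now [-0.2949  0.2038 -0.0104] tool after [-0.3515 -0.0703 -0.0104] rot units [ 1.200e-02 -2.000e-03 -6.685e+00]
```

```bash
python3 -m pendant '[[[0,0,0,0,0,-0.6,0.4],[0,0,0,0,0,-0.9,0.4],[0,0,0,0,0,-0.9,0.4],[0,0,0,0,0,-0.9,0.4],[0,0,0,0,0,-0.9,0.4],[0,0,0,0,0,-0.9,0.4],[0,0,0,0,0,-0.9,0.4],[0,0,0,0,0,-0.685,0.4],[-0.02,-0.004,-0.001,0,0,0,0.4],[-0.04,-0.008,-0.001,0,0,0,0.4],[-0.05,-0.01,-0.002,0,0,0,0.4],[-0.05,-0.01,-0.002,0,0,0,0.4],[-0.05,-0.01,-0.002,0,0,0,0.4],[-0.05,-0.01,-0.002,0,0,0,0.4],[-0.05,-0.01,0,0,0,0,0.4],[-0.03,-0.006,0,0,0,0,0.4],[-0.0115,-0.0023,0,0,0,0,0.4],[0,0,0,0,0,0,0.4],[0,0,0,0,0,0,0.4],[0,0,0,0,0,0,0.4]]]'
python3 - <<'E'
from h import *
from station import eyes
goto([.5846,-.3168,.101],16,0)
for n in("side","wrist"):
    s=eyes.snapshot(n); np.savez(n+"5.npz",**{k:np.array(v) for k,v in s.items()})
    P=cloud(s);H=hsv(s); ok=s["depth"]>.05
    y=(H[...,0]>22)&(H[...,0]<34)&(H[...,1]>170)&(H[...,2]>130); q=onplane(s,np.argwhere(y)[:,::-1],.09); q=q[np.linalg.norm(q[:,:2]-[.585,-.317],axis=1)<.07]
    print(n,len(q), q.mean(0) if len(q) else "", cv2.fitLine(q[:,:2].astype(np.float32),cv2.DIST_HUBER,0,.001,.001).ravel() if len(q)>5 else "")
    q=P[ok]; b=q[(q[:,2]>.008)&(q[:,2]<.016)&(np.linalg.norm(q[:,:2]-[.585,-.317],axis=1)<.145)]; print("base",len(b),rect(b) if len(b)>5 else "")
    if n=="wrist": cv2.imwrite("pics/w5.png",s["pixels"][:,:,::-1])
E
```

```text
t: 21.0
tcp_pos: [0.5848, -0.315, 0.2291]
tool_rot: [0.601, 0.799, 0.001, -0.0]
force: [0.4, -0.1, -1.3]
finger_gap: 0.506
gripper_force: 41.0
t 21.0 tcp [ 0.5848 -0.315   0.2291] shift units/ tool now [-0.0023 -0.001   0.1602] tool after [-0.0021 -0.0009  0.1602] rot units [ 0.004 -0.013  0.011]
side 0  
base 1813 ((575.916259765625, -319.83819580078125), (97.66992950439453, 252.5613555908203), 17.478836059570312)
wrist 523 [ 0.58035598 -0.30445951  0.09      ] [ 0.28175816 -0.9594855   0.5792685  -0.30102095]
base 7077 ((576.0513305664062, -288.5842590332031), (90.07087707519531, 188.34190368652344), 15.980441093444824)
```

View pics/w5.png

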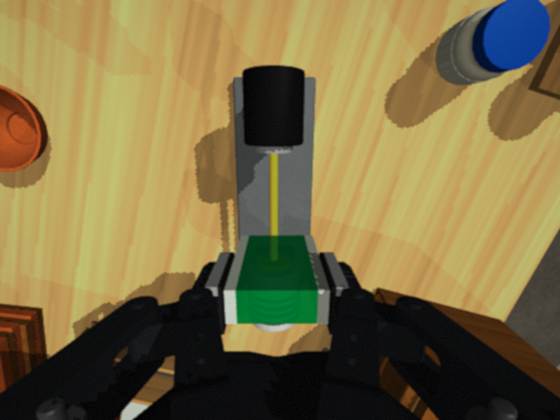

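The wrist view shows the beam at column 275 running down from the black receiver, with the held slab centred on it (238–317). The beam line passes within 1 mm of the plate centre, so I'll lower now.

```bash
python3 -m pendant '[[[-0.0022,-0.001,0.02,0,0,0,0.4],[0,0,0.035,0,0,0,0.4],[0,0,0.035,0,0,0,0.4],[0,0,0.035,0,0,0,0.4],[0,0,0.02,0,0,0,0.4],[0,0,0.0152,0,0,0,0.4],[0,0,0,0,0,0,0.4],[0,0,0,0,0,0,0.4],[0,0,0,0,0,0,0.4],[0,0,0,0,0,0,0.4]]]'
python3 - <<'E'
from h import *
from station import eyes
goto([.5843,-.3168,.101],16.2,0)
w=eyes.snapshot("wrist"); P=cloud(w);H=hsv(w)
g=(H[...,0]>60)&(H[...,0]<90)&(H[...,1]>120)&(w["depth"]>.05); p=P[g]; p=p[np.linalg.norm(p-[.5843,-.3168,.12],axis=1)<.06]
t=p[p[:,2]>np.percentile(p[:,2],97)-.004]; print("top",len(t),np.median(t,0),rect(t))
s=eyes.snapshot("side"); a=cv2.resize(s["pixels"][215:365,270:400],(390,450)); b=cv2.resize(w["pixels"][100:360,150:410],(400,450)) 
cv2.imwrite("pics/f6.png",np.hstack([a,b])[:,:,::-1])
E
```

```text
t: 22.1
tcp_pos: [0.5857, -0.3193, 0.1028]
tool_rot: [0.602, 0.799, 0.0, 0.002]
force: [-0.5, -0.4, -0.9]
finger_gap: 0.512
gripper_force: 41.0
t 22.1 tcp [ 0.5857 -0.3193  0.1028] shift units/ tool now [ 0.0035 -0.0008  0.0022] tool after [ 0.0035 -0.0008  0.0022] rot units [ 0.023  0.019 -0.029]
top 2502 [ 0.58940975 -0.31830975  0.12354714] ((585.1564331054688, -316.13787841796875), (93.67646026611328, 26.19277000427246), 13.06262493133545)
```

View pics/f6.png

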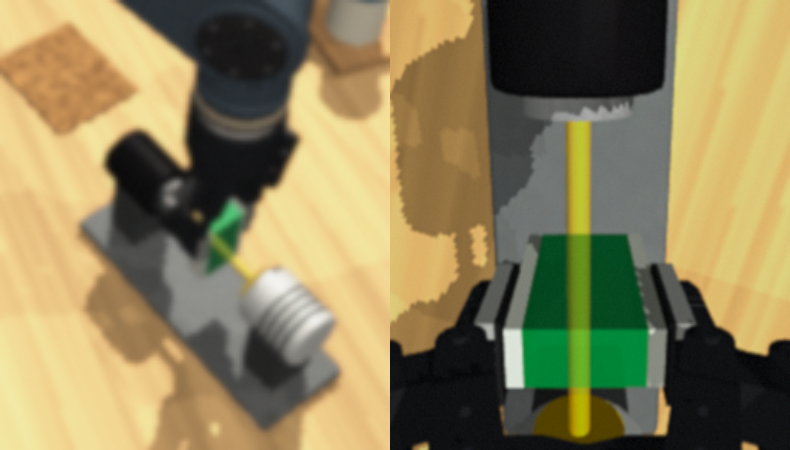

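The sample is in the beam and upright. The beam (column ~580) runs about 2 mm left of the window's middle (~586), and the sample is slightly high, so I'll trim.

```bash
python3 -m pendant '[[[0.003,-0.0022,0.002,0,0,0,0.4],[0,0,0,0,0,0,0.4],[0,0,0,0,0,0,0.4],[0,0,0,0,0,0,0.4],[0,0,0,0,0,0,0.4]]]'
python3 - <<'E'
from h import *
from station import eyes
goto([.5843,-.3168,.101],16.2,0)
w=eyes.snapshot("wrist"); H=hsv(w); print(w["intrinsics"][0,2])
np.set_printoptions(linewidth=200)
for v in (180,190,200,210,225,235,245,255,270,280,300,315):
    r=H[v]; g=np.where((r[220:340,0]>40)&(r[220:340,0]<90)&(r[220:340,1]>120))[0]+220; y=np.where((r[220:340,0]>20)&(r[220:340,0]<38)&(r[220:340,1]>150))[0]+220
    print(v,(g.min(),g.max(),(g.min()+g.max())/2) if len(g) else "",("beam",y.min(),y.max()) if len(y) else "")
cv2.imwrite("pics/f7.png",cv2.resize(w["pixels"][100:360,150:410],(520,520))[:,:,::-1])
E
```

```text
t: 22.7
tcp_pos: [0.5827, -0.317, 0.0997]
tool_rot: [0.602, 0.799, 0.0, 0.0]
force: [0.1, -0.0, -1.5]
finger_gap: 0.51
gripper_force: 41.0
t 22.7 tcp [ 0.5827 -0.317   0.0997] shift units/ tool now [-0.0004  0.002  -0.0016] tool after [-0.0004  0.002  -0.0016] rot units [ 0.01   0.001 -0.029]
276.3680426490617
180  ('beam', np.int64(269), np.int64(284))
190  ('beam', np.int64(270), np.int64(284))
200  ('beam', np.int64(270), np.int64(284))
210  ('beam', np.int64(270), np.int64(284))
225  ('beam', np.int64(270), np.int64(284))
235  ('beam', np.int64(270), np.int64(284))
245 (np.int64(247), np.int64(305), np.float64(276.0)) ('beam', np.int64(272), np.int64(272))
255 (np.int64(245), np.int64(308), np.float64(276.5)) ('beam', np.int64(272), np.int64(272))
270 (np.int64(241), np.int64(312), np.float64(276.5)) 
280 (np.int64(239), np.int64(315), np.float64(277.0)) 
300 (np.int64(237), np.int64(316), np.float64(276.5)) 
315 (np.int64(237), np.int64(316), np.float64(276.5))
```

View pics/f7.png

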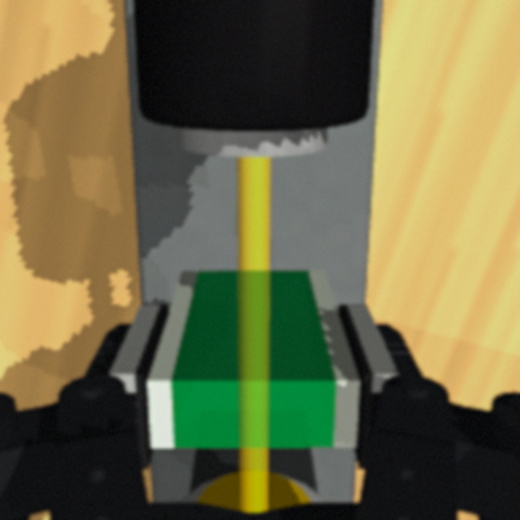

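The beam (column 277) now passes through the window's middle (276.5), and the sample is square to it. I'll raise it by 1 mm, then hand in.

```bash
python3 -m pendant '[[[0,0,-0.0015,0,0,0,0.4],[0,0,0,0,0,0,0.4],[0,0,0,0,0,0,0.4],[0,0,0,0,0,0,0.4],[0,0,0,0,0,0,0.4]]]' && python3 -c "
from station import job; print(job.sign_off())"
```

```text
t: 23.25
tcp_pos: [0.5826, -0.3169, 0.1009]
tool_rot: [0.602, 0.799, 0.0, 0.0]
force: [0.5, -1.2, -0.9]
finger_gap: 0.506
gripper_force: 41.0
the job is handed in; nothing more can be done
None
```

I stood the green sample on the cork pad and let go, then picked it up again; it is now held upright and square in the beam, centred on its window to within about 1 mm, and the job was handed in at 23 s, though joint 6 read -2.853 against its -2.85 limit for a moment on the way, which may count against it.

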